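# Wedge the glue-up board level

## Task

The glue on the slate bird house is setting, but the hinged plywood board it stands on sags at the front. Slide the tall wooden wedge, thin end first, under the middle of the board's front edge until the black pointer on the board is level with the red mark on the white post, then let go so that the wedge alone holds the board there. Leave the low grey shim where it lies.

Things in the scene. Friction and masses are not known exactly. Their poses are not given: they have to be found in the camera images.
- wedge_heel (a point): Tall light-wood wedge, loose, 0.15 kg, flat on the bench: centre of its heel block (40 long, 40 wide, 50 high), half-way up, 25 above the bench. x points to the thin tip, 204 away: the flat heel top slopes straight down to a tip 4 high, 1 per 4 over 184; 224 long, 40 wide in all. Hold it by the heel's two sides (40 apart along y). Driven in, it stays by friction. (mm)
- shim_heel (a point): Low grey plastic shim, a loose bystander: centre of its heel, half-way up, 9 mm above the bench. Same outline as the wedge (224 x 40 mm, thin tip 204 mm along x) but only 18 mm high at the heel, too low for this job.
- stand_front (a point): Fixed stand: point on the bench under the middle of the board's front edge; x points back to the hinge, y left. Board 250 deep, 200 wide, 14 thick; house 180 high, roof from 78 behind the front edge. Front underside 12 above the bench at start, 38 at the mark: the wedge's tip is then 136 past the edge. Entry is free from y -80 to 80, on the bare bench. Pushing takes 4-14 N. (mm)
- pointer (a point): End of the black pointer (a 36 x 5 mm bar) on the left end of the board's front edge, at half the board's thickness; it rises with the board, 1 mm for each mm of the front edge. It starts 26 mm below the mark.
- mark (a point): Middle of the red mark, a band 10 mm high round the fixed white post (20 x 18 mm, 90 mm high) beside the board's left front corner, 125 mm to the left of stand_front; 45 mm above the bench.

How it is judged:
At the end, for the whole second after the job is handed in: The pointer is within 5 mm of the middle of the red mark in height (inside the band), the board rests on the tall wedge, which lies flat (within 5 degrees) and still, and the shim is within 30 mm of where it was (z of pointer in the frame of mark between -0.005 and 0.005 m and contact force between wedge and board above 0.5 N and angle between wedge_heel's own z axis and vertical below 0.09 rad and linear speed of wedge below 0.01 m/s and distance of shim_heel from where it was at the start of the episode below 0.03 m); the robot touches nothing.
It fails at once if the grey shim is pushed more than 30 mm from its place (distance of shim_heel from where it was at the start of the episode above 0.03 m).
It also fails if it takes over 45 s, if anything falls off the work surface, if the arm or the gripper's body presses on something with over 40 N, if the wrist force passes 120 N, or if a joint passes its speed limit or range.

## Robot

A 6-joint arm with a two-finger parallel gripper is mounted at the origin on a cart in front of the work surface, level with it; the furniture and walls round the work are solid. World frame = base frame: x ahead of the robot, y to its left, z up, the work surface at z = 0. Lengths are in m, angles in rad, forces in N, time in s.
With the tool pointing down it reaches from about 0.325 to 0.9 m from the base axis. Payload 6.1 kg.
Tool frame: the origin (TCP) lies between the finger pads; the fingertips stand 19 mm ahead of it and the grasp point (between the pads) is the TCP (ctrl.tip_extent is the distance from the TCP to the fingertips, in m); z points along the fingers, y is the line along which they close (so a half turn about z gives the same grasp; the last joint's range is limited). The gripper opens to 85 mm and grips with 20 to 120 N. Pads are 22 mm wide; open, the fingers measure 114 mm over their backs; the gripper's body (76 mm by 85 mm) begins 54 mm behind the grasp point. The pads swing forward as they close: fully open they stand 13 mm farther back than shut.
Start: joints at [1.011, 0.22, 1.526, -0, 1.395, -0.126], TCP at [0.263, 0.567, 0.25] pointing down, gripper open.
Joint ranges: [-2.98, 2.98], [-0.91, 2.08], [0.09, 2.57], [-1.24, 4.39], [0.2, 2.65], [-2.68, 2.68]. Speed limits (rad/s): [2.57, 2.57, 3.01, 3.14, 3.14, 3.14].

## Interface

Orientations are given as a 3x3 rotation matrix whose columns are the frame's x, y, z axes.
In Python, from workcell import ctrl gives the robot as it stands.
- The arm moves only by the shell command python3 -m creep 'ROWS' [FORCE]. ROWS is a JSON object of lists of equal length, an entry for each row: "delta_pos": the shift along the tool's x, y, z normalised to -1 to 1, where 1 is 250 mm, a list of three; "twist": the turn, a rotation vector about the tool's x, y, z normalised to -1 to 1, where 1 is 360 degrees, a list of three; "jaw": the opening, from -1 (shut) to 1 (fully open). A call has 1 to 12 rows; each row is the pose to reach, as a shift and turn from the pose commanded when the call began, along the tool's axes at that moment, turning the shorter way round; what a row does not reach only later rows make up. A row lasts 1/8 s, in which the tool goes at most 62.5 mm and 10.7 degrees, less where a joint would pass 70% of its speed; a pose out of reach is approached as far as the arm can. A call with a number of a shift or a turn outside -1 to 1 is refused whole. A call with a gripper value outside its range is refused whole. The fingers move at their own pace and stop on an object; FORCE is the grip in N (left out, the last holds). Time passes only in rows, so rows that repeat a pose let the fingers close. It gives the time, the measured TCP pose, the force, the opening and the grip force at its end, in the units of the state.
- ctrl.observe(): the state, without advancing time (a new reading comes with each control period).
- ctrl.snapshot(name): name is "side" or "top"; returns the picture (384x512x3 uint8, red, green, blue); there is no depth.
- ctrl.camera_model(name): a dict with "fx", "fy", "cx", "cy" (pixels), "rvec" (rotation vector, rad) and "tvec" (3), from world to camera coordinates, as OpenCV has them. Camera axes: x right, y down, z forward; pixel columns grow to the right and rows downward; lengths in m; the calibration is good to about 2 mm. A picture is of the moment at which its call begins. camera_model takes no time and is no camera call.
- ctrl.close_job(): hands the job in; it is judged then, once.
The state is a dict: "time": time; "joint_positions": joint angles; "qd": joint speeds; "effort": joint torques, N m; "position": TCP position; "tool_rot": TCP orientation; "ft_force": force on the tool from outside, world axes, zero at the start; "torque": the same for the moment, N m; "grip_width": finger opening in m; "finger_force": force on a finger pad.
Only numpy, scipy, OpenCV 4.12 (cv2) and the standard library are available. Lean on these libraries where they do the work, as an engineer would, in place of code of your own. Each camera call takes 0.05 s, during which the arm holds its last target. There are 200 camera calls.

## Working session

There is one attempt and no reset: what is moved stays moved. The work goes in short steps, Python scripts to look and compute and a shell command to move; the robot and the scene stay as the last step left them, time stands still between calls to the robot, and variables do not carry over. Pictures are saved under pics/ and viewed, at most 10 in all, crops included, and the job is handed in when it is done.

```bash
mkdir -p pics
python3 - <<'E'
from workcell import ctrl
import cv2
for n in("side","top"):
    cv2.imwrite(f"pics/{n}0.png",ctrl.snapshot(n)[:,:,::-1]); print(ctrl.camera_model(n))
s=ctrl.observe();print(s['position'],s['tool_rot'],s['grip_width'],s['time'])
E
```

```text
{'fx': 359.9484314638233, 'fy': 359.9484314638233, 'cx': 251.35417959205753, 'cy': 190.54818484037227, 'rvec': array([ 0.10499769,  2.81856532, -1.30717583]), 'tvec': array([0.54525527, 0.00804181, 1.19610917])}
{'fx': 395.2610862160368, 'fy': 395.2610862160368, 'cx': 256.82422845937873, 'cy': 187.10360494744035, 'rvec': array([ 2.13398008, -2.16169902,  0.14853367]), 'tvec': array([0.00251918, 0.56099453, 1.08403789])}
[0.2624402  0.56666342 0.24928692] [[-9.07357554e-01  4.20358621e-01 -9.47724560e-04]
 [ 4.20359631e-01  9.07356312e-01 -1.51771751e-03]
 [ 2.21938222e-04 -1.77549759e-03 -9.99998399e-01]] 0.0854332960190519 0.1
```

View pics/top0.png

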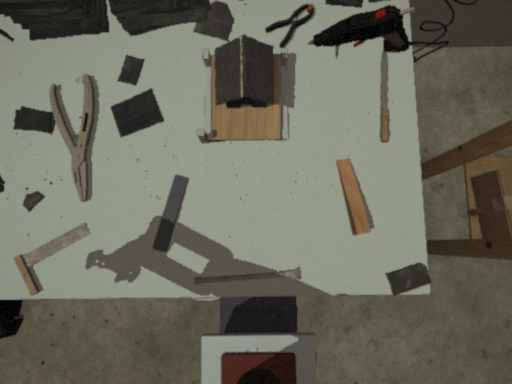

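View pics/side0.png

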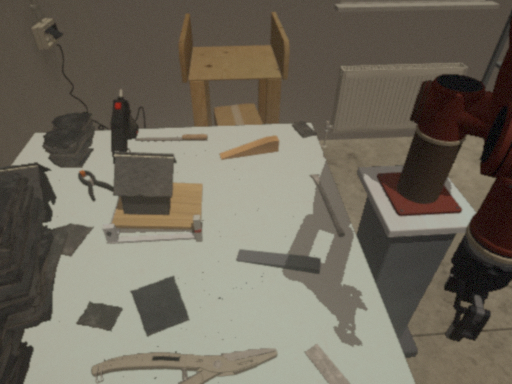

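The top view shows the wedge with its tip near (345,160) and heel near (360,233). The shim runs (180,177) to (162,250), and the board's front edge is near row 139, columns 210–287, with the post near (205,135). In the side view the wedge is at (250,150) and the pointer and post are near (197,225). I'll zoom in to get corner positions.

```bash
cat > h.py <<'E'
import numpy as np,cv2
from workcell import ctrl
def cam(n):
    m=ctrl.camera_model(n);K=np.array([[m['fx'],0,m['cx']],[0,m['fy'],m['cy']],[0,0,1]]);return K,cv2.Rodrigues(m['rvec'])[0],m['tvec'],m['rvec']
def bp(n,uv,z):
    K,R,t,_=cam(n);d=R.T@np.linalg.inv(K)@np.array([*uv,1.]);c=-R.T@t
    return c+d*(z-c[2])/d[2]
def pj(n,P):
    K,R,t,r=cam(n);return cv2.projectPoints(np.array(P,float).reshape(-1,3),r,t,K,None)[0].reshape(-1,2)
E
python3 - <<'E'
from h import *
a=cv2.imread('pics/top0.png')
c=[cv2.resize(a[y:y+100,x:x+100],None,fx=4,fy=4,interpolation=cv2.INTER_CUBIC) for x,y in((310,145),(200,60))]
cv2.imwrite('pics/z1.png',np.hstack(c))
print(pj('top',[[.263,.567,.25],[0,0,0],[.5,0,0]]),pj('side',[[.263,.567,.25],[0,0,0]]))
for uv,z in(((360,233),.05),((345,160),.004),((171,213),.01),((286,139),.026),((212,139),.026)):print(bp('top',uv,z).round(4))
for uv,z in(((197,220),.045),((279,140),.05)):print(bp('side',uv,z).round(4))
E
```

```text
[[-3.28113133e-01  3.10617567e+02]
 [ 2.57742771e+02  3.91653012e+02]
 [ 2.55511356e+02  2.09689331e+02]] [[450.95219564 309.92291145]
 [415.43935217 192.96822932]]
[ 0.4275 -0.2886  0.05  ]
[ 0.6435 -0.2666  0.004 ]
[0.4927 0.2445 0.01  ]
[ 0.7039 -0.0919  0.026 ]
[0.7068 0.1247 0.026 ]
[0.7125 0.1198 0.045 ]
[ 0.4218 -0.2789  0.05  ]
```

View pics/z1.png

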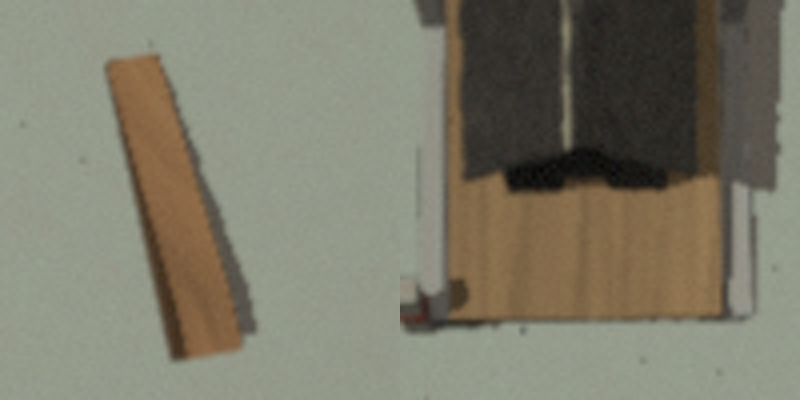

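The crop shows the wedge's top corners at crop (107,63), (158,54), (184,358) and (242,347). The board's top front corners are at (448,320) and (722,316).

Run:
```python
from h import *
from scipy.optimize import least_squares
p=lambda u,v,x,y:np.array([x+(u+.5)/4-.5,y+(v+.5)/4-.5])
uv=np.array([p(*q,310,145) for q in((107,63),(158,54),(184,358),(242,347))])
L=np.array([[.204,.02,.004],[.204,-.02,.004],[-.02,.02,.05],[-.02,-.02,.05]])
def W(s):
    c,q=np.cos(s[2]),np.sin(s[2]);P=L.copy();P[:,0]=s[0]+c*L[:,0]-q*L[:,1];P[:,1]=s[1]+q*L[:,0]+c*L[:,1];return P
r=least_squares(lambda s:(pj('top',W(s))-uv).ravel(),[.44,-.28,.1])
print(r.x,r.fun)
print(pj('side',W(r.x)))
a=bp('top',p(48,320,200,60),.026);b=bp('top',p(322,316,200,60),.026)
m=(a+b)/2;print(a,b,m,np.linalg.norm(a-b),np.arctan2(*(a-b)[:2])*-1)
c,q=np.cos(r.x[2]),np.sin(r.x[2])
s=ctrl.observe();T=s['tool_rot'];print('tool yaw y axis',np.arctan2(T[1,1],T[0,1]))
print('delta tool /.25 xy to wedge',T.T@(np.r_[r.x[:2],.25]-s['position'])/.25)
```

```text
[ 0.44638029 -0.2935093   0.16583947] [-0.34436862 -0.50516005  0.1370813  -0.61510814  0.27673005  0.42654027
 -0.08355189  0.59171014]
[[220.3752289  158.51424909]
 [218.53547438 152.6056598 ]
 [278.64751198 140.27672013]
 [275.57077748 134.80834793]]
[0.70491865 0.12578847 0.026     ] [ 0.7052249  -0.07470671  0.026     ] [0.70507178 0.02554088 0.026     ] 0.20049541151365938 0.0015274866998944495
tool yaw y axis 1.1369550757680043
delta tool /.25 xy to wedge [-2.11392464e+00 -2.81265443e+00  1.67237801e-03]
```

The fit has sub-pixel residuals, the board measures 200.5 mm wide, and the side view agrees. Moving toward the wedge at the current height.

```bash
python3 -m creep '{"delta_pos":[[-0.7,-0.94,0],[-0.7,-0.94,0],[-0.7,-0.94,0],[-0.7,-0.94,0],[-0.7,-0.94,0],[-0.7,-0.94,0]],"twist":[[0,0,0],[0,0,0],[0,0,0],[0,0,0],[0,0,0],[0,0,0]],"jaw":[1,1,1,1,1,1]}' 40
python3 -m creep '{"delta_pos":[[-0.7,-0.94,0],[-0.7,-0.94,0],[-0.7,-0.94,0],[-0.7,-0.94,0],[-0.7,-0.94,0],[-0.7,-0.94,0],[-0.7,-0.94,0]],"twist":[[0,0,0],[0,0,0],[0,0,0],[0,0,0],[0,0,0],[0,0,0],[0,0,0]],"jaw":[1,1,1,1,1,1,1]}'
cat > go.py <<'E'
import sys
from h import *
from scipy.spatial.transform import Rotation as Ro
x,y,z,a=map(float,sys.argv[1:])  # a: yaw of wedge; tool y axis at a+90deg
s=ctrl.observe();T=s['tool_rot'];c,q=np.cos(a),np.sin(a)
G=np.array([[c,-q,0],[q,c,0],[0,0,1.]])@np.diag([-1,1,-1])
print(s['time'],s['position'].round(4),s['ft_force'].round(1),s['grip_width'],s['joint_positions'])
print('dpos',(T.T@(np.r_[x,y,z]-s['position'])/.25).round(4),'twist',(Ro.from_matrix(T.T@G).as_rotvec()/2/np.pi).round(4))
E
python3 go.py .446 -.2935 .25 .166; python3 go.py .446 -.2935 .1 .166
```

```text
time: 0.85
position: [0.3231, 0.2781, 0.2501]
tool_rot: [[-0.906, 0.424, 0.0], [0.424, 0.906, -0.0], [-0.0, -0.0, -1.0]]
ft_force: [0.8, 0.9, -0.1]
grip_width: 0.0855
finger_force: 0.0
time: 1.72
position: [0.3827, -0.0056, 0.25]
tool_rot: [[-0.907, 0.42, -0.001], [0.42, 0.907, 0.001], [0.001, 0.001, -1.0]]
ft_force: [-0.1, 0.9, -0.4]
grip_width: 0.0855
finger_force: 0.0
1.725 [ 0.3827 -0.0056  0.25  ] [-0.1  0.9 -0.4] 0.08549984883338073 [-2.22007519e-01 -4.01831201e-01  2.10641727e+00  8.01900508e-04
  1.43795955e+00 -1.35918731e+00]
dpos [-0.7138 -0.9387 -0.0012] twist [ 0.0001 -0.0001 -0.0954]
1.725 [ 0.3827 -0.0056  0.25  ] [-0.1  0.9 -0.4] 0.08549984883338073 [-2.22007519e-01 -4.01831201e-01  2.10641727e+00  8.01900508e-04
  1.43795955e+00 -1.35918731e+00]
dpos [-0.7144 -0.9391  0.5988] twist [ 0.0001 -0.0001 -0.0954]
```

```bash
python3 -m creep '{"delta_pos":[[-0.714,-0.939,0],[-0.714,-0.939,0],[-0.714,-0.939,0],[-0.714,-0.939,0],[-0.714,-0.939,0],[-0.714,-0.939,0],[-0.714,-0.939,0.4],[-0.714,-0.939,0.6],[-0.714,-0.939,0.6],[-0.714,-0.939,0.6]],"twist":[[0,0,-0.0254],[0,0,-0.05],[0,0,-0.07],[0,0,-0.0954],[0,0,-0.0954],[0,0,-0.0954],[0,0,-0.0954],[0,0,-0.0954],[0,0,-0.0954],[0,0,-0.0954]],"jaw":[1,1,1,1,1,1,1,1,1,1]}'
python3 go.py .446 -.2935 .028 .166
python3 -c "
from h import *
a=np.hstack([ctrl.snapshot('top')[140:270,290:420],ctrl.snapshot('side')[60:190,200:330]])[:,:,::-1]
cv2.imwrite('pics/a1.png',cv2.resize(a,None,fx=3,fy=3))"
```

```text
time: 2.98
position: [0.4452, -0.2907, 0.0979]
tool_rot: [[-0.986, -0.168, -0.004], [-0.168, 0.986, 0.004], [0.003, 0.005, -1.0]]
ft_force: [0.7, 0.2, 0.2]
grip_width: 0.0855
finger_force: 0.0
2.975 [ 0.4452 -0.2907  0.0979] [0.7 0.2 0.2] 0.08552230803697045 [-7.27001461e-01  1.68909905e-01  1.89205053e+00  5.27916375e-04
  1.08665627e+00 -2.46647050e+00]
dpos [-0.0021 -0.0131  0.2794] twist [ 0.0008 -0.0005  0.0004]
```

View pics/a1.png

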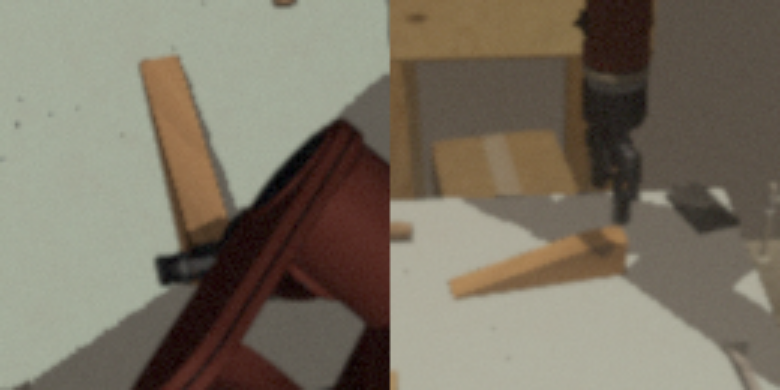

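The gripper is directly above the heel: the left finger is beside it at crop (185,268), and the wedge hasn't moved. Descending and closing.

```bash
python3 -m creep '{"delta_pos":[[0,0,0.15],[0,0,0.25],[0,0,0.285],[0,0,0.285],[0,0,0.285]],"twist":[[0,0,0],[0,0,0],[0,0,0],[0,0,0],[0,0,0]],"jaw":[1,1,1,1,1]}'
python3 -m creep '{"delta_pos":[[0,0,0],[0,0,0],[0,0,0],[0,0,0],[0,0,0],[0,0,0],[0,0,0],[0,0,0]],"twist":[[0,0,0],[0,0,0],[0,0,0],[0,0,0],[0,0,0],[0,0,0],[0,0,0],[0,0,0]],"jaw":[-1,-1,-1,-1,-1,-1,-1,-1]}' 50
python3 go.py .446 -.2935 .028 .166
```

```text
time: 3.7
position: [0.4472, -0.2954, 0.0308]
tool_rot: [[-0.986, -0.165, 0.002], [-0.165, 0.986, -0.002], [-0.002, -0.002, -1.0]]
ft_force: [-0.9, 0.3, 1.2]
grip_width: 0.0857
finger_force: 0.0
time: 4.7
position: [0.4464, -0.2948, 0.0296]
tool_rot: [[-0.986, -0.165, 0.001], [-0.165, 0.986, -0.001], [-0.001, -0.001, -1.0]]
ft_force: [-0.5, 0.7, 5.5]
grip_width: 0.0396
finger_force: 51.2
4.7 [ 0.4464 -0.2948  0.0296] [-0.5  0.7  5.5] 0.03962115200186682 [-7.31172676e-01  2.81859197e-01  1.91146237e+00  2.41496642e-05
  9.47476552e-01 -2.46763186e+00]
dpos [0.0006 0.0054 0.0065] twist [-0.0001  0.0001 -0.0001]
```

Gripped at 39.6 mm. Lifting 20 mm and carrying to in front of the stand.

```bash
python3 -m creep '{"delta_pos":[[0,0,-0.04],[0,0,-0.08],[0,0,-0.08]],"twist":[[0,0,0],[0,0,0],[0,0,0]],"jaw":[-1,-1,-1]}'
python3 go.py .46 .0255 .05 0
```

```text
time: 5.08
position: [0.4466, -0.295, 0.0502]
tool_rot: [[-0.986, -0.165, 0.001], [-0.165, 0.986, -0.001], [-0.001, -0.002, -1.0]]
ft_force: [0.2, 0.1, -1.9]
grip_width: 0.0393
finger_force: 50.5
5.075 [ 0.4466 -0.295   0.0502] [ 0.2  0.1 -1.9] 0.0393340385228243 [-7.31140265e-01  2.46448952e-01  1.90720810e+00 -5.52543935e-05
  9.85891025e-01 -2.46755494e+00]
dpos [-2.6420e-01  1.2558e+00 -1.1000e-03] twist [-0.0002  0.0002  0.0264]
```

```bash
python3 -m creep '{"delta_pos":[[-0.03,0.125,0],[-0.06,0.25,0],[-0.09,0.4,0],[-0.12,0.55,0],[-0.16,0.7,0],[-0.18,0.8,0],[-0.19,0.88,0],[-0.2,0.9,0],[-0.2,0.9,0]],"twist":[[0,0,0],[0,0,0.005],[0,0,0.01],[0,0,0.015],[0,0,0.02],[0,0,0.0264],[0,0,0.0264],[0,0,0.0264],[0,0,0.0264]],"jaw":[-1,-1,-1,-1,-1,-1,-1,-1,-1]}'
python3 go.py .46 .0255 .05 0
```

```text
time: 6.2
position: [0.4585, -0.0645, 0.0491]
tool_rot: [[-1.0, -0.0, 0.0], [-0.0, 1.0, -0.0], [-0.0, -0.0, -1.0]]
ft_force: [-0.3, 0.9, -1.8]
grip_width: 0.0395
finger_force: 51.7
6.2 [ 0.4585 -0.0645  0.0491] [-0.3  0.9 -1.8] 0.039521956812919076 [-3.10212662e-01  9.12556763e-02  2.09023798e+00 -2.68552751e-04
  9.59785336e-01 -1.88126497e+00]
dpos [-0.0063  0.36   -0.0038] twist [-0.      0.      0.0001]
```

```bash
python3 -m creep '{"delta_pos":[[-0.006,0.15,0],[-0.006,0.3,0],[-0.006,0.36,0],[-0.006,0.36,0],[-0.006,0.36,0.04],[-0.006,0.36,0.07],[-0.006,0.36,0.078],[-0.006,0.36,0.078],[-0.006,0.36,0.078]],"twist":[[0,0,0],[0,0,0],[0,0,0],[0,0,0],[0,0,0],[0,0,0],[0,0,0],[0,0,0],[0,0,0]],"jaw":[-1,-1,-1,-1,-1,-1,-1,-1,-1]}'
python3 go.py .637 .0255 .029 0
python3 -c "
from h import *
a=np.hstack([ctrl.snapshot('top')[110:240,190:320],ctrl.snapshot('side')[130:260,140:270]])[:,:,::-1]
cv2.imwrite('pics/a2.png',cv2.resize(a,None,fx=3,fy=3))"
```

```text
time: 7.32
position: [0.4595, 0.0248, 0.0296]
tool_rot: [[-1.0, 0.001, -0.001], [0.001, 1.0, -0.0], [0.001, -0.0, -1.0]]
ft_force: [-4.0, -0.8, 5.8]
grip_width: 0.0397
finger_force: 52.7
7.325 [0.4595 0.0248 0.0296] [-4.  -0.8  5.8] 0.03971272082355284 [-1.17255576e-01  1.24632072e-01  2.10064470e+00 -6.45506709e-04
  9.17304937e-01 -1.68658143e+00]
dpos [-0.7098  0.0034  0.0018] twist [-0.0001 -0.0002 -0.0002]
```

View pics/a2.png

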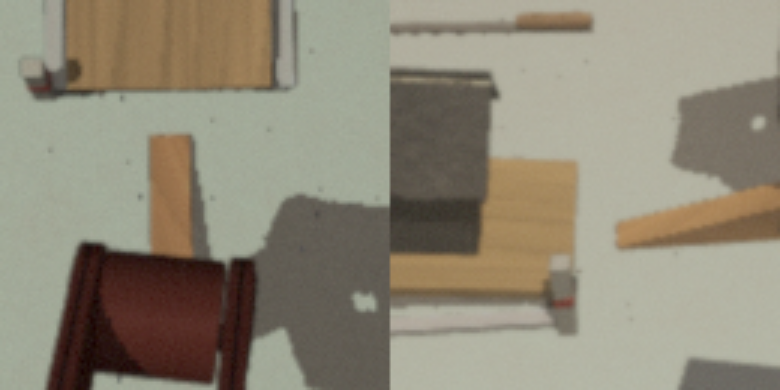

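The wedge is flat, aligned and centred on the board, with its tip at crop (170,135) and the front edge at row 88. I'll push to about 10 mm short of the nominal depth and check there.

```bash
python3 -c "
from h import *
print(bp('top',(190+170.5/3,110+134/3),.004))"
python3 -m creep '{"delta_pos":[[-0.08,0.002,0],[-0.16,0.002,0],[-0.24,0.002,0],[-0.3,0.002,0],[-0.36,0.002,0],[-0.42,0.002,0],[-0.48,0.002,0],[-0.54,0.002,0],[-0.6,0.002,0],[-0.65,0.002,0],[-0.67,0.002,0],[-0.67,0.002,0]],"twist":[[0,0,0],[0,0,0],[0,0,0],[0,0,0],[0,0,0],[0,0,0],[0,0,0],[0,0,0],[0,0,0],[0,0,0],[0,0,0],[0,0,0]],"jaw":[-1,-1,-1,-1,-1,-1,-1,-1,-1,-1,-1,-1]}' 60
python3 go.py .637 .0255 .029 0
python3 -c "
from h import *
a=ctrl.snapshot('side')[:,:,::-1]
cv2.imwrite('pics/a3f.png',a)
cv2.imwrite('pics/a3.png',cv2.resize(a[170:250,160:260],None,fx=7,fy=7,interpolation=cv2.INTER_CUBIC))"
```

```text
[0.66353709 0.02372351 0.004     ]
time: 8.93
position: [0.6258, 0.0253, 0.0295]
tool_rot: [[-1.0, 0.001, -0.005], [0.001, 1.0, -0.0], [0.005, -0.0, -1.0]]
ft_force: [-9.0, 0.4, 9.9]
grip_width: 0.0395
finger_force: 61.4
8.925 [0.6258 0.0253 0.0295] [-9.   0.4  9.9] 0.03951435761371355 [-8.50619006e-02  4.67895506e-01  1.66003800e+00 -6.66692987e-04
  1.01818009e+00 -1.65471929e+00]
dpos [-0.0448  0.0007  0.0017] twist [-0.     -0.0007 -0.0001]
```

View pics/a3.png

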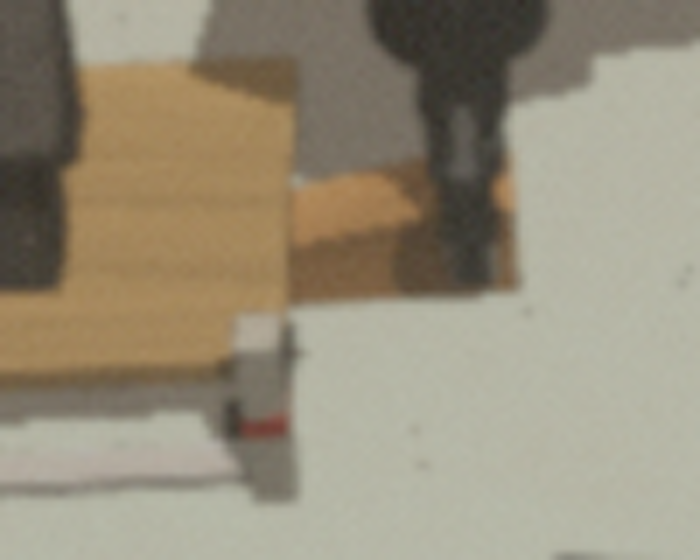

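The side view shows the wedge under the board edge (crop (292,240)). The dark pointer end is left of the post at (235,415), just above or level with the red band at (265,427). The tip-to-TCP distance measured 204 mm, matching the model, so the remaining push is about 11 mm.

```bash
python3 -m creep '{"delta_pos":[[-0.015,0,0],[-0.03,0,0],[-0.044,0,0],[-0.044,0,0],[-0.044,0,0],[-0.044,0,0]],"twist":[[0,0,0],[0,0,0],[0,0,0],[0,0,0],[0,0,0],[0,0,0]],"jaw":[-1,-1,-1,-1,-1,-1]}'
python3 go.py .637 .0255 .029 0
python3 -c "
from h import *
a=ctrl.snapshot('side')[:,:,::-1]
cv2.imwrite('pics/a4f.png',a);b=cv2.imread('pics/side0.png')
for n,y,x in(('front right corner',-.0745,.705),):
  for z in(.026,.048,.052,.056):print(n,z,pj('side',[x,y,z]))
for z in(.04,.045,.05): print('mark/pointer',z,pj('side',[[.705,.1505,z],[.705,.1255,z],[.69,.1255,z]]).ravel().round(1))
c=lambda i:cv2.resize(i[170:245,170:225],None,fx=7,fy=7,interpolation=cv2.INTER_CUBIC)
cv2.imwrite('pics/a4.png',np.hstack([c(b),c(a)]))"
```

```text
time: 9.72
position: [0.6364, 0.0253, 0.0295]
tool_rot: [[-1.0, 0.001, -0.005], [0.001, 1.0, -0.0], [0.005, -0.0, -1.0]]
ft_force: [-10.3, -0.1, 9.6]
grip_width: 0.0395
finger_force: 61.4
9.725 [0.6364 0.0253 0.0295] [-10.3  -0.1   9.6] 0.039498445358902644 [-8.36203195e-02  4.89096263e-01  1.62964957e+00 -6.91305656e-04
  1.02770255e+00 -1.65326951e+00]
dpos [-0.0024  0.0006  0.002 ] twist [-0.     -0.0008 -0.0001]
front right corner 0.026 [[202.16249801 182.60221012]]
front right corner 0.048 [[201.57998028 177.38688239]]
front right corner 0.052 [[201.47255826 176.42512448]]
front right corner 0.056 [[201.36466406 175.4591391 ]]
mark/pointer 0.04 [199.4 228.8 199.7 222.5 205.  222.2]
mark/pointer 0.045 [199.3 227.6 199.6 221.3 204.8 221. ]
mark/pointer 0.05 [199.1 226.3 199.4 220.  204.7 219.8]
```

View pics/a4.png

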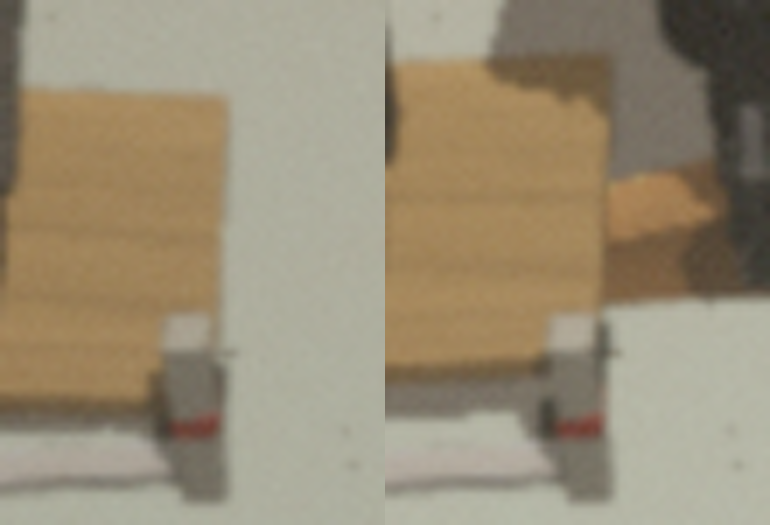

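The board's right front corner rose 42/7 = 6.0 px from crop row 95 to 53. 26 mm would be 6.2 px, so the lift is about 25 mm, which agrees with the kinematics. Releasing and retreating straight up.

```bash
python3 -m creep '{"delta_pos":[[0,0,0],[0,0,0],[0,0,0],[0,0,0],[0,0,0],[0,0,0],[0,0,0]],"twist":[[0,0,0],[0,0,0],[0,0,0],[0,0,0],[0,0,0],[0,0,0],[0,0,0]],"jaw":[0,0.3,0.7,0.7,0.7,0.7,0.7]}'
python3 -m creep '{"delta_pos":[[0,0,-0.1],[0,0,-0.25],[0,0,-0.4],[0.2,0,-0.6],[0.4,0,-0.6],[0.6,0,-0.6],[0.6,0,-0.6],[0.6,0,-0.6]],"twist":[[0,0,0],[0,0,0],[0,0,0],[0,0,0],[0,0,0],[0,0,0],[0,0,0],[0,0,0]],"jaw":[0.7,0.7,0.7,0.7,0.7,0.7,0.7,0.7]}'
python3 -c "
from h import *
a=ctrl.snapshot('side')[:,:,::-1];t=ctrl.snapshot('top')[:,:,::-1]
b=cv2.imread('pics/a4f.png')
c=lambda i,x,y:cv2.resize(i[y:y+90,x:x+60],None,fx=4,fy=4,interpolation=cv2.INTER_CUBIC)
cv2.imwrite('pics/a5.png',np.hstack([c(b,170,165),c(a,170,165),c(t,215,120)]))"
```

```text
time: 10.65
position: [0.6383, 0.0262, 0.0296]
tool_rot: [[-1.0, 0.0, 0.0], [0.0, 1.0, -0.0], [-0.0, -0.0, -1.0]]
ft_force: [0.4, 0.6, -0.6]
grip_width: 0.0724
finger_force: 0.0
time: 11.65
position: [0.4892, 0.0261, 0.1804]
tool_rot: [[-1.0, 0.0, 0.002], [0.0, 1.0, -0.0], [-0.002, -0.0, -1.0]]
ft_force: [0.2, -0.1, 0.2]
grip_width: 0.0725
finger_force: 0.0
```

View pics/a5.png

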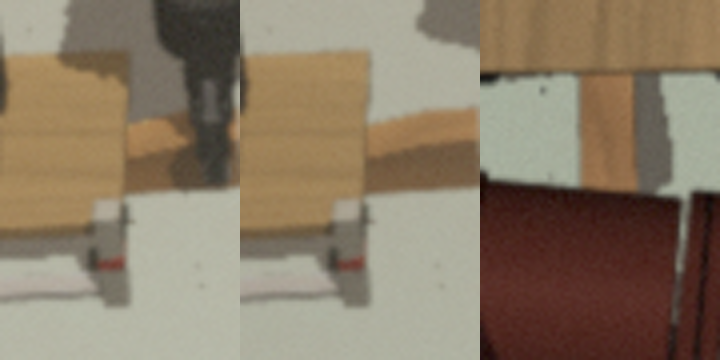

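After release the board's corner is still at the same row (about 52) and the wedge lies straight and flat under the edge. The pointer, at (335,257), is level with the red band at (350,264) once parallax is allowed for. Handing in.

```bash
python3 -c "
from workcell import ctrl
print(ctrl.close_job())"
```

```text
the job is handed in; nothing more can be done
None
```

I handed the job in at about 12 s: the wedge alone holds the board with the pointer at the red mark (about 1 mm low by camera), the gripper is clear, and the shim was not touched; no verdict was returned.

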